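# Lift the eggs out of the egg cooker

## Task

The eggs are done: first switch the egg cooker off, then take its wet lid off and set it down upright on the draining board, without dropping it. Lift the egg rack out with all three eggs in their cups and hold it level and still over the cooker, about a hand's breadth clear of it, to drip off; finish while still holding it there. Do not tip the rack on the way, and leave the other things on the worktop alone.

Things in the scene. Friction and masses are not known exactly. Their poses are not given: they have to be found in the camera images.
- cooker: Electric egg cooker, fixed on the worktop: round white housing 156 mm across and 46 mm high with a console 56 mm wide standing out 135 mm from the axis on its -x side (the side of the switch). Origin: on the axis at the worktop, z up. On its top (46 mm up) the lid rim and, inside a collar 124 mm across and 6 mm high, the egg rack rest; the lid and the rack come off straight upward (about 2 mm play all round).
- switch (a joint): Black rocker switch on top of the console. 0 = on (as found, its outer end, away from the lid, stands up), 0.40 rad = off (outer end pressed fully down). It stays where it is left; about 2 to 3 N on the outer end move it.
- switch_press (a point): Point to press straight down on: top of the rocker's outer end, 120 mm from the cooker's axis, about 54 mm above the worktop while on; it goes down 5 mm. The rocker is 38 mm long (along the cooker's x) and 20 mm wide, and tips about its middle, 13 mm from this point.
- lid: Clear plastic dome lid, 135 mm across at its open rim, 94 mm high without its knob, 3 mm wall, 130 g. Origin: centre of the rim's underside, z up through the knob. On the cooker it covers the rack and the eggs: its rim must rise at least 85 mm to pass over the rack's grip.
- lid_knob (a point): Centre of the round black lid knob, 112 mm above the rim: 26 mm thick and 16 mm tall at this point, top 10 mm higher, on a narrower neck; the lid's flat top (68 mm across) lies 18 mm below.
- egg_rack: Steel egg rack: ring 114 mm across and 3 mm thick with three open cups 45 mm wide (their lower openings 3 mm below the ring), and a central stalk with a black grip; 110 g empty. Origin: on the axis at the underside of the ring, z up. Balanced about its stalk when the three eggs are in.
- rack_grip (a point): Centre of the rack's black grip, 70 mm above the rack's origin: a flat tab 30 mm long (the rack's x), 10 mm thick (the rack's y) and 26 mm tall, so fingers close along the rack's y. Its lower edge lies about 6 mm above the egg tops.
- board: White ribbed draining board, 200 x 400 x 10 mm, loose, lying flat. Origin: centre of the underside; y along its length. Wall cupboards hang over the back of the worktop: doors from x = 0.60 m on above z = 0.44 m, their handles out to x = 0.56 m above z = 0.51 m.
- egg0: Egg, 42 mm thick, 54 mm tall, 55 g, loose, standing in its cup. Origin: its lower tip; z through its upper tip.
- cup0 (a point): Centre of the lower opening of the cup in which egg 0 stands, 34 mm from the rack's axis; the tip of the egg stands here.
- egg1: Egg, 42 mm thick, 54 mm tall, 55 g, loose, standing in its cup. Origin: its lower tip; z through its upper tip.
- cup1 (a point): Centre of the lower opening of the cup in which egg 1 stands, 34 mm from the rack's axis; the tip of the egg stands here.
- egg2: Egg, 42 mm thick, 54 mm tall, 55 g, loose, standing in its cup. Origin: its lower tip; z through its upper tip.
- cup2 (a point): Centre of the lower opening of the cup in which egg 2 stands, 34 mm from the rack's axis; the tip of the egg stands here.
- timer: White wind-up kitchen timer, 63 mm across, 52 mm high; bystander, leave it alone. Origin: centre of the underside.
- mill: Salt mill, 44 mm across, 90 mm high; bystander, leave it alone. Origin: centre of the underside.
- spice: Spice jar, 45 mm across, 106 mm high; bystander, leave it alone. Origin: centre of the underside.
- bottle: Small dropper bottle, 34 mm across, 102 mm high; bystander, leave it alone. Origin: centre of the underside.

How it is judged:
By the outcome, as a careful person would: the job done as asked, in the order asked, and still so for the second after the job is handed in, while the arm keeps its last pose, push and grip.
It also fails if it takes over 72 s, if anything falls off the work surface, if the arm or the gripper's body presses on something with over 40 N, if the wrist force passes 120 N, or if a joint passes its speed limit or range.

## Robot

A 6-joint arm with a two-finger parallel gripper is mounted at the origin on a cart in front of the work surface, level with it; the furniture and walls round the work are solid. World frame = base frame: x ahead of the robot, y to its left, z up, the work surface at z = 0. Lengths are in m, angles in rad, forces in N, time in s.
With the tool pointing down it reaches from about 0.35 to 0.85 m from the base axis. Payload 8.1 kg.
Tool frame: the origin (TCP) lies at the very end of the fingers, on their centre line; the grasp point (between the pads) lies robot.grip_point_offset behind it (robot.grip_point_offset is the distance from the TCP to the grasp point, in m); z points along the fingers, y is the line along which they close (so a half turn about z gives the same grasp; the last joint's range is limited). The gripper opens to 93 mm and grips with 3 to 60 N. Pads are 15 mm wide; open, the fingers measure 128 mm over their backs; the gripper's body (75 mm by 188 mm) begins 65 mm behind the grasp point.
Start: joints at [1.223, 0.13, 1.488, -0, 1.523, -0.085], TCP at [0.156, 0.579, 0.219] pointing down, gripper open.
Joint ranges: [-2.96, 2.96], [-0.89, 2.26], [0.02, 2.5], [-1.34, 4.48], [0, 2.73], [-2.66, 2.66]. Speed limits (rad/s): [2.39, 2.39, 2.79, 3.14, 3.14, 3.14].

## Interface

Orientations are given as a rotation vector (axis times angle).
In Python, from plant import robot, eyes gives the robot as it stands. The module is installed in compiled form; this text tells all that it offers.
- The arm moves only by the tool apply_moves, never from a script. Its argument "steps" is one flat list of numbers, 7 for each row, row after row: the shift along the tool's x, y, z in units of 30 mm (1.0 is 30 mm), then the turn, a rotation vector about the tool's x, y, z in units of 6 degrees (1.0 is 6 degrees), then the opening in per cent of the stroke, from 0 (shut) to 100 (fully open). In form: [dx, dy, dz, ax, ay, az, fingers, dx, dy, dz, ax, ay, az, fingers, ...]. A call has 1 to 12 rows; each row shifts and turns the commanded pose from where the row before left it, along the tool's axes as they then stand; what a row does not reach is not made up. A row lasts 1/12 s, in which the tool goes at most 41.7 mm and 7.16 degrees, less where a joint would pass 70% of its speed; a pose out of reach is approached as far as the arm can. A call is refused whole if a number of a shift passes 1 or a number of a turn 1, either way. A call with a gripper value outside its range is refused whole. The fingers move at their own pace and stop on an object; "grip_force" is the grip in N (left out, the last holds). Time passes only in rows, so rows that do not move let the fingers close. It gives the time, the measured TCP pose, the force, the opening and the grip force at its end, in the units of the state.
- robot.read_state(): the state, without advancing time (a new reading comes with each control period).
- eyes.read_camera(name): name is "side" or "top" or "wrist"; returns the picture (400x640x3 uint8, red, green, blue); there is no depth.
- eyes.calibration(name): a dict with "K" (3x3 intrinsics, pixels), "k1" (the pictures are not rectified: a ray, as slopes to the right and down, at radius r is drawn at 1 + k1 r^2 times it, then the intrinsics apply), "R" (3x3) and "t" (3): a world point X has camera coordinates R X + t. Camera axes: x right, y down, z forward; pixel columns grow to the right and rows downward; lengths in m; the calibration is good to about 2 mm. A picture is of the moment at which its call begins: read the wrist's pose just before it. calibration takes no time and is no camera call; for the wrist camera it gives the pose at the moment of the call.
- robot.close_job(): hands the job in; it is judged then, once.
Trained networks look in the newest picture that a camera, given by its name, has taken for a name from the list of things; names that differ only in an ending like _2 or _b are one class to them, and where a whole thing is asked for, a point or a joint stands for the part that bears it (a point fixed in the world has none). Each returns a list of dicts, best first, with "conf" (0 to 1); they miss things now and then, are a little off and sometimes report something else, mostly with a low value. They report only what shows in the picture. A call takes as long as a camera call.
- eyes.search_frame(camera, thing): "rect" ([left, top, width, height] in pixels, round what is visible of it).
- eyes.place_of(camera, thing): "xy" ([column, row] in pixels: a listed point, or the origin of a listed thing).
The state is a dict: "t": time; "q": joint angles; "dq": joint speeds; "joint_torque": joint torques, N m; "tool_pos": TCP position; "orientation": TCP orientation; "force": force on the tool from outside, world axes, zero at the start; "wrist_torque": the same for the moment, N m; "opening": finger opening in m; "gripper_force": force on a finger pad.
Only numpy, scipy, OpenCV 4.12 (cv2) and the standard library are available. Lean on these libraries where they do the work, as an engineer would, in place of code of your own. Each camera call takes 0.05 s, during which the arm holds its last target. There are 200 camera calls.

## Working session

There is one attempt and no reset: what is moved stays moved. The work goes in short steps, Python scripts to look and compute and a tool call to move; the robot and the scene stay as the last step left them, time stands still between calls to the robot, and variables do not carry over. Pictures are saved under pics/ and viewed, at most 10 in all, crops included, and the job is handed in when it is done.

Besides the shell and the picture viewer there is one more tool, called as a command line: name --argument value ..., lists and objects as JSON in quotes. apply_moves: Moves the arm, as the interface text tells. Its arguments: {"type":"object","properties":{"steps":{"type":"array"},"grip_force":{"type":"number"}},"required":["steps"]}

```bash
mkdir -p pics; cat > h.py <<'E'
import numpy as np, cv2
from scipy.spatial.transform import Rotation as Ro
from plant import robot, eyes
def ray(cam,uv,cal=None):
    c=cal or eyes.calibration(cam);K=np.array(c["K"]);R=np.array(c["R"]);t=np.array(c["t"])
    d=np.array([(uv[0]-K[0,2])/K[0,0],(uv[1]-K[1,2])/K[1,1]]);s=d.copy()
    for _ in range(20): s=d/(1+c["k1"]*(s@s))
    v=R.T@np.array([s[0],s[1],1]);return -R.T@t,v/np.linalg.norm(v)
def atz(cam,uv,z,cal=None):
    o,v=ray(cam,uv,cal);return o+v*(z-o[2])/v[2]
def tri(rays):
    A=0;b=0
    for o,v in rays:
        P=np.eye(3)-np.outer(v,v);A=A+P;b=b+P@o
    return np.linalg.solve(A,b)
def delta(p,Rt=None):
    s=robot.read_state();R=Ro.from_rotvec(s["orientation"])
    d=R.inv().apply(np.array(p)-s["tool_pos"])/0.03
    w=(R.inv()*Rt).as_rotvec(degrees=True)/6 if Rt is not None else None
    return d,w
E
python3 - <<'E'
from h import *
np.set_printoptions(precision=4,suppress=True)
s=robot.read_state();print(s,robot.grip_point_offset)
print(Ro.from_rotvec(s["orientation"]).as_matrix())
for c in("side","top"):
    im=eyes.read_camera(c);cv2.imwrite(f"pics/{c}0.png",im[:,:,::-1])
    k=eyes.calibration(c);print(c,-np.array(k["R"]).T@k["t"],np.array(k["R"])[2])
    for n in["cooker","switch_press","lid_knob","rack_grip","board","lid","timer","mill","spice","bottle"]:
        print(n,[(np.round(r["xy"]),round(r["conf"],2)) for r in eyes.place_of(c,n)[:2]])
E
```

```text
{'t': 0.0, 'q': array([ 1.2226,  0.1311,  1.4893, -0.    ,  1.523 , -0.0854]), 'dq': array([ 0.0006, -0.0001,  0.0006,  0.0009, -0.001 , -0.0002]), 'joint_torque': array([ -0.0023, -55.9837, -49.1757,   0.0767,   0.0355,  -0.0002]), 'tool_pos': array([0.1557, 0.5789, 0.2176]), 'orientation': array([-0.4116, -3.1142,  0.0028]), 'force': array([ 0.2907, -0.6779, -0.0503]), 'wrist_torque': array([0.0038, 0.0532, 0.0355]), 'gripper_force': 0.0, 'opening': 0.09295875337239777} 0.0188
[[-0.9657  0.2598 -0.0006]
 [ 0.2598  0.9657 -0.0017]
 [ 0.0001 -0.0018 -1.    ]]
side [ 0.0395 -0.907   0.8147] [ 0.4175  0.6688 -0.6152]
cooker [(array([318., 246.]), 0.84)]
switch_press [(array([351., 249.]), 0.6)]
lid_knob [(array([310., 209.]), 0.95)]
rack_grip []
board [(array([251., 182.]), 0.77), (array([343., 206.]), 0.43)]
lid [(array([312., 241.]), 0.72)]
timer [(array([329., 194.]), 0.79)]
mill [(array([341., 207.]), 0.69)]
spice [(array([402., 266.]), 0.93)]
bottle []
top [ 0.4236 -0.1497  1.2796] [ 0.0672 -0.0142 -0.9976]
cooker []
switch_press [(array([381., 207.]), 0.51)]
lid_knob [(array([348., 222.]), 0.59), (array([344., 224.]), 0.27)]
rack_grip []
board [(array([191., 225.]), 0.65)]
lid [(array([344., 228.]), 0.77)]
timer [(array([277., 161.]), 0.63)]
mill [(array([300., 162.]), 0.69), (array([192., 226.]), 0.49)]
spice [(array([409., 168.]), 0.77)]
bottle [(array([448., 230.]), 0.69), (array([342., 225.]), 0.57)]
```

```bash
python3 - <<'E'
from h import *
np.set_printoptions(precision=4,suppress=True)
P={"switch_press":((351,249),(381,207)),"lid_knob":((310,209),(348,222)),"lid":((312,241),(344,228)),"board":((251,182),(191,225)),"timer":((329,194),(277,161)),"mill":((341,207),(300,162)),"spice":((402,266),(409,168))}
for n,(a,b) in P.items(): print(n,tri([ray("side",a),ray("top",b)]))
print("bottle",atz("top",(448,230),0),"cooker",atz("side",(318,246),0))
a=cv2.imread("pics/side0.png")[130:330,180:480];b=cv2.imread("pics/top0.png")[80:330,100:500]
cv2.imwrite("pics/a.png",cv2.resize(a,None,fx=2.6,fy=2.6,interpolation=cv2.INTER_CUBIC));cv2.imwrite("pics/b.png",cv2.resize(b,None,fx=2,fy=2,interpolation=cv2.INTER_CUBIC))
E
```

```text
switch_press [ 0.4842 -0.3417  0.0592]
lid_knob [ 0.4289 -0.2341  0.1609]
lid [ 0.4197 -0.236   0.0396]
board [ 0.4181  0.2298 -0.0194]
timer [ 0.6184 -0.0303 -0.0005]
mill [ 0.6208 -0.1008 -0.0154]
spice [ 0.6071 -0.4352 -0.0035]
bottle [ 0.4198 -0.5571  0.    ] cooker [ 0.4436 -0.2309  0.    ]
```

View pics/a.png

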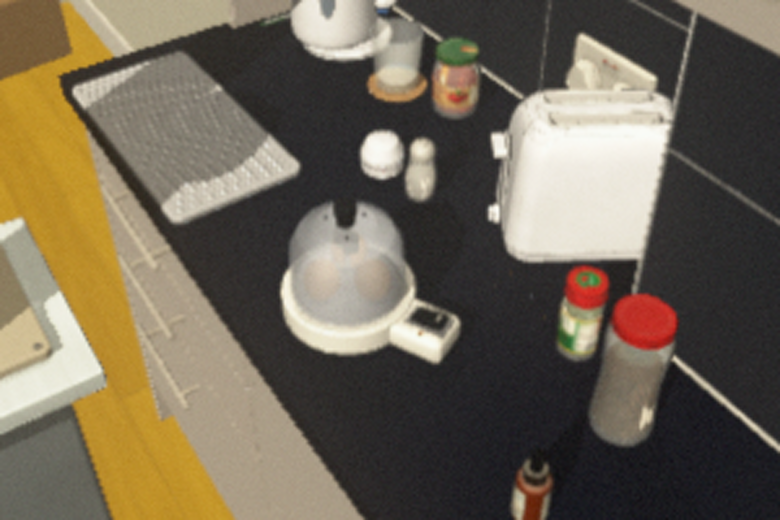

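View pics/b.png

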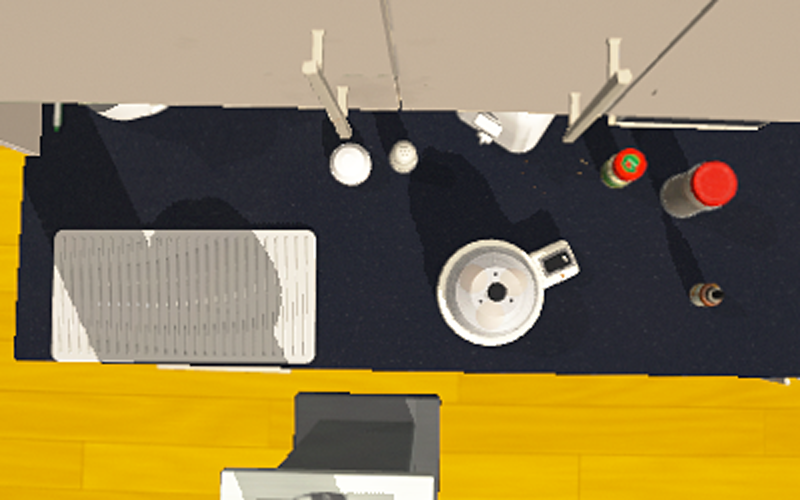

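apply_moves --steps '[-0.86,-0.95,-0.1,0,0,0,0,-0.86,-0.95,-0.1,0,0,0,0,-0.86,-0.95,-0.1,0,0,0,0,-0.86,-0.95,-0.1,0,0,0,0,-0.86,-0.95,-0.1,0,0,0,0,-0.86,-0.95,-0.1,0,0,0,0,-0.86,-0.95,-0.1,0,0,0,0,-0.86,-0.95,-0.1,0,0,0,0,-0.86,-0.95,-0.1,0,0,0,0,-0.86,-0.95,-0.1,0,0,0,0,-0.86,-0.95,-0.1,0,0,0,0,-0.86,-0.95,-0.1,0,0,0,0]'

```text
t: 2.1
tool_pos: [0.3664, 0.167, 0.2552]
orientation: [0.411, 3.113, 0.001]
force: [1.3, 0.4, -0.2]
opening: 0.0174
gripper_force: 0.0
```

apply_moves --steps '[-0.86,-0.95,-0.1,0,0,0,0,-0.86,-0.95,-0.1,0,0,0,0,-0.47,-0.96,0,0,0,0,0,-0.47,-0.96,0,0,0,0,0,-0.47,-0.96,0,0,0,0,0,-0.47,-0.96,0,0,0,0,0,-0.47,-0.96,0,0,0,0,0,-0.47,-0.96,0,0,0,0,0,-0.47,-0.96,0,0,0,0,0,-0.47,-0.96,0,0,0,0,0,-0.47,-0.96,0,0,0,0,0,-0.47,-0.96,0,0,0,0,0]'

```text
t: 3.1
tool_pos: [0.4624, -0.2162, 0.2608]
orientation: [0.412, 3.114, -0.0]
force: [0.7, -0.3, 0.1]
opening: 0.0006
gripper_force: 0.0
```

apply_moves --steps '[-0.47,-0.96,0,0,0,0,0,0,0,0,0,0,1,0,0,0,0,0,0,1,0,0,0,0,0,0,1,0,0,0,0,0,0,1,0,0,0,0,0,0,1,0,0,0,0,0,0,1,0,0,0,0,0,0,1,0,0,0,0,0,0,0.9,0,0,0,0,0,0,0,0]'

```text
t: 3.93
tool_pos: [0.4685, -0.246, 0.2607]
orientation: [1.635, 2.683, 0.0]
force: [-0.6, 0.5, -0.7]
opening: 0.0006
gripper_force: 0.0
```

```bash
cat > look.py <<'E'
from h import *
import sys
np.set_printoptions(precision=4,suppress=True)
def look(name,things,zs):
    s=robot.read_state();print(s["t"],s["tool_pos"],Ro.from_rotvec(s["orientation"]).as_matrix().tolist(),s["force"],s["opening"])
    cal=eyes.calibration("wrist");im=eyes.read_camera("wrist");cv2.imwrite(f"pics/{name}.png",im[:,:,::-1])
    print("cam",-np.array(cal["R"]).T@cal["t"],np.array(cal["R"])[2])
    for n,z in zip(things,zs):
        for r in eyes.place_of("wrist",n)[:3]: print(n,np.round(r["xy"],1),round(r["conf"],2),atz("wrist",r["xy"],z,cal))
E
python3 - <<'E'
from look import *
look("w1",["switch_press","lid_knob","cooker","lid"],[.054,.158,0,.046])
E
```

```text
3.9333 [ 0.4685 -0.246   0.2607] [[-0.4584118347266985, 0.8887398821260291, 0.00010817168757694577], [0.8887398841602376, 0.4584118412993548, -4.538041885456141e-05], [-8.991857058223898e-05, 7.533357201876664e-05, -0.9999999931197517]] [-0.5597  0.4736 -0.7412] 0.0006114565426183465
cam [ 0.4309 -0.1734  0.4269] [ 0.1334 -0.2582 -0.9568]
switch_press [288.6 249.9] 0.65 [ 0.4804 -0.3466  0.054 ]
lid_knob [276.9 164. ] 0.65 [ 0.4272 -0.2375  0.158 ]
lid [289.4 140.5] 0.65 [ 0.4267 -0.2351  0.046 ]
```

View pics/w1.png

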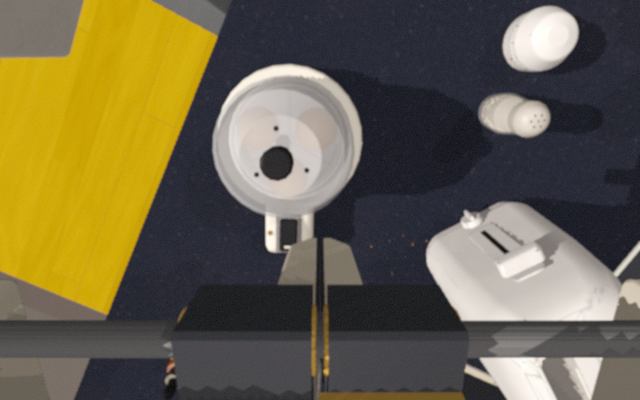

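apply_moves --steps '[-0.77,-0.29,0,0,0,0,0,-0.77,-0.29,0,0,0,0,0,-0.77,-0.29,0,0,0,0,0,-0.77,-0.29,0,0,0,0,0,0,0,1,0,0,0,0,0,0,1,0,0,0,0,0,0,1,0,0,0,0,0,0,1,0,0,0,0,0,0,1,0,0,0,0,0,0,1,0,0,0,0,0,0,0.5,0,0,0,0,0,0,0,0,0,0,0]'

```text
t: 5.18
tool_pos: [0.4775, -0.3416, 0.0605]
orientation: [-1.623, -2.681, -0.002]
force: [-0.5, 0.4, -0.2]
opening: 0.0004
gripper_force: 0.0
```

apply_moves --steps '[0,0,0.1,0,0,0,0,0,0,0.1,0,0,0,0,0,0,0.1,0,0,0,0,0,0,0.1,0,0,0,0,0,0,0,0,0,0,0]'

```text
t: 5.6
tool_pos: [0.4812, -0.3448, 0.0547]
orientation: [1.627, 2.684, -0.001]
force: [-0.1, -0.4, -0.3]
opening: 0.0003
gripper_force: 0.5
```

apply_moves --steps '[0,0,0.07,0,0,0,0,0,0,0.07,0,0,0,0,0,0,0,0,0,0,0]'

```text
t: 5.85
tool_pos: [0.4818, -0.3457, 0.0512]
orientation: [1.627, 2.682, -0.002]
force: [2.2, -4.0, 4.9]
opening: 0.0004
gripper_force: 2.8
```

apply_moves --steps '[0,0,0.05,0,0,0,0,0,0,0,0,0,0,0]'

```text
t: 6.02
tool_pos: [0.4819, -0.346, 0.0506]
orientation: [1.626, 2.682, -0.002]
force: [0.4, -2.4, 9.6]
opening: 0.0001
gripper_force: 5.4
```

apply_moves --steps '[0,0,0.03,0,0,0,0,0,0,0,0,0,0,0]'

```text
t: 6.18
tool_pos: [0.482, -0.3461, 0.0504]
orientation: [1.626, 2.682, -0.002]
force: [-2.8, -0.2, 15.7]
opening: 0.0008
gripper_force: 7.9
```

apply_moves --steps '[0,0,-1,0,0,0,0,0,0,-1,0,0,0,0,0,0,-1,0,0,0,0,0,0,-1,0,0,0,0,0,0,-1,0,0,0,0,0,0,-1,0,0,0,60,0.8,0,-1,0,0,0,60,0.8,0,0,0,0,0,60,0.8,0,0,0,0,0,60,0,0,0,0,0,0,60,0,0,0,0,0,0,60]'

```text
t: 7.1
tool_pos: [0.4469, -0.2794, 0.2572]
orientation: [1.627, 2.687, -0.0]
force: [0.4, -0.1, 0.7]
opening: 0.0361
gripper_force: 0.0
```

```bash
python3 - <<'E'
from look import *
look("w2",["switch_press","lid_knob","lid"],[.05,.158,.046])
a=cv2.imread("pics/w2.png")[:260,120:520]
s=eyes.read_camera("side")[200:280,300:400,::-1]
a=cv2.resize(a,(500,325));s=cv2.resize(s,(300,240),interpolation=cv2.INTER_CUBIC)
o=np.zeros((325,800,3),np.uint8);o[:,:500]=a;o[:240,500:]=s;cv2.imwrite("pics/c2.png",o)
E
```

```text
7.1 [ 0.4469 -0.2794  0.2572] [[-0.46339494735420017, 0.8861518178106557, 0.00028028105291248777], [0.8861518110686405, 0.463395004849256, -0.00019292621995174784], [-0.00030084276038711667, 0.00015897052710884147, -0.9999999421110009]] [ 0.3503 -0.0941  0.6727] 0.0360569388817824
cam [ 0.4088 -0.207   0.4234] [ 0.135  -0.2576 -0.9568]
switch_press [314.6 232.8] 0.58 [ 0.4761 -0.3477  0.05  ]
lid_knob [324.1 135.9] 0.95 [ 0.4274 -0.2352  0.158 ]
lid [323.2 136.8] 0.74 [ 0.4349 -0.2483  0.046 ]
```

View pics/c2.png

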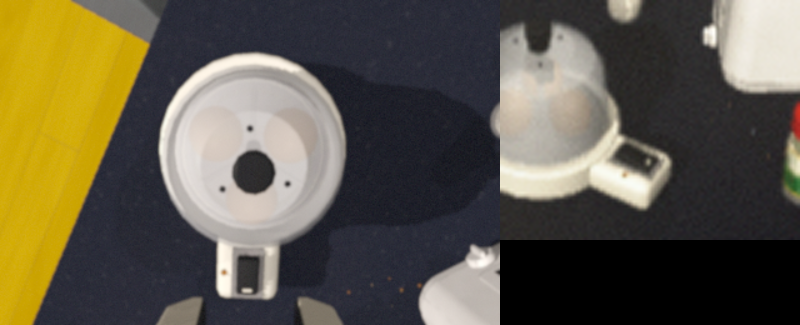

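```bash
python3 - <<'E'
from look import *
f=lambda i,y,x,h,w:cv2.resize(i[y:y+h,x:x+w],(390,290),interpolation=cv2.INTER_CUBIC)
a=cv2.imread("pics/side0.png");b=eyes.read_camera("side")[:,:,::-1]
c=cv2.imread("pics/w1.png");d=cv2.imread("pics/w2.png")
cv2.imwrite("pics/cmp.png",np.vstack([np.hstack([f(a,238,325,30,40),f(b,238,325,30,40)]),np.hstack([f(c,205,258,54,66),f(d,190,285,54,66)])]))
E
```

```text
(no output)
```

View pics/cmp.png

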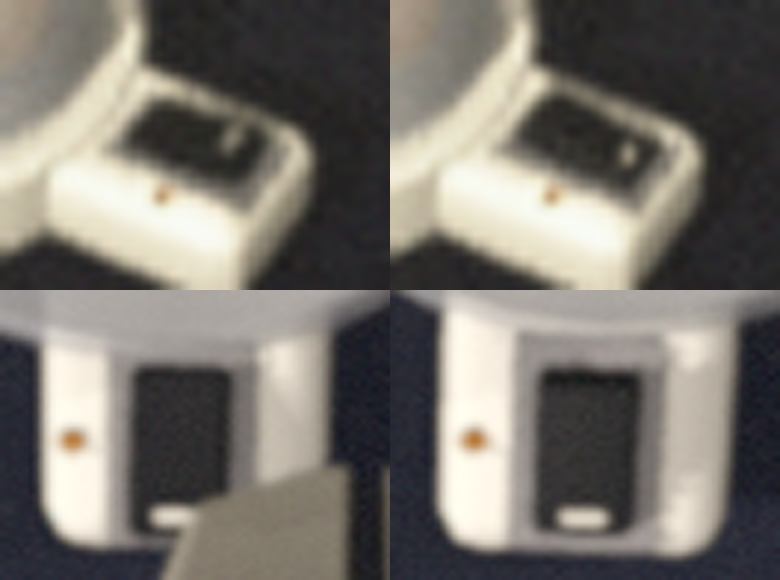

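apply_moves --steps '[-0.9,0,0,0,0,0,0,-0.9,0,0,0,0,0,0,-0.84,0,0,0,0,0,0,0,0,1,0,0,0,0,0,0,1,0,0,0,0,0,0,1,0,0,0,0,0,0,1,0,0,0,0,0,0,1,0,0,0,0,0,0,1,0,0,0,0,0,0,0.7,0,0,0,0,0,0,0.1,0,0,0,0,0,0,0,0,0,0,0]'

```text
t: 8.4
tool_pos: [0.4831, -0.3503, 0.0513]
orientation: [-1.628, -2.684, -0.001]
force: [-0.1, 0.9, 0.2]
opening: 0.0005
gripper_force: 0.0
```

apply_moves --steps '[0,0,0.06,0,0,0,0,0,0,0.06,0,0,0,0,0,0,0,0,0,0,0]'

```text
t: 8.65
tool_pos: [0.4839, -0.3508, 0.0499]
orientation: [1.629, 2.686, -0.0]
force: [0.5, -0.1, 1.9]
opening: 0.0005
gripper_force: 0.7
```

apply_moves --steps '[0,0,0.05,0,0,0,0,0,0,0.03,0,0,0,0,0,0,0,0,0,0,0]'

```text
t: 8.9
tool_pos: [0.4841, -0.3509, 0.0493]
orientation: [1.628, 2.685, -0.001]
force: [-5.9, 4.2, 14.3]
opening: 0.0004
gripper_force: 6.7
```

apply_moves --steps '[0,0,-1,0,0,0,0,0,0,-1,0,0,0,0,0,0,-1,0,0,0,0,0,0,-1,0,0,0,0,0,0,-1,0,0,0,60,0,0,-1,0,0,0,60,0.86,0.02,0,0,0,0,60,0.86,0.02,0,0,0,0,60,0.86,0.02,0,0,0,0,60,0.86,0.02,0,0,0,0,60,0.86,0.02,0,0,0,0,60,0,0,0,0,0,0,60]'

```text
t: 9.9
tool_pos: [0.4254, -0.2314, 0.2271]
orientation: [-1.626, -2.687, -0.002]
force: [-0.6, 0.3, 0.9]
opening: 0.0489
gripper_force: 0.0
```

apply_moves --steps '[0,0,0,0,0,0,60,0,0,0,0,0,0,60]'

```text
t: 10.07
tool_pos: [0.427, -0.235, 0.2275]
orientation: [1.628, 2.685, -0.0]
force: [0.3, -1.1, 0.5]
opening: 0.0551
gripper_force: 0.0
```

```bash
python3 - <<'E'
from look import *
look("w3",["lid_knob"],[.158])
R=Ro.from_rotvec(robot.read_state()["orientation"])
print(delta([0.4274,-0.2355,0.145])[0])
E
```

```text
10.0667 [ 0.427  -0.235   0.2275] [[-0.4626612390022598, 0.8865346272801147, 0.0009656905314049814], [0.8865342255093125, 0.46266205622535744, -0.0009427247360537323], [-0.0012825464894423266, 0.00041995551292009346, -0.9999990893555204]] [ 0.3192 -1.0577  0.5343] 0.055108257326760814
cam [ 0.389  -0.1624  0.3936] [ 0.1355 -0.2584 -0.9565]
lid_knob [320.7 212.3] 0.86 [ 0.4282 -0.2357  0.158 ]
[-0.0095  0.0081  2.7397]
```

apply_moves --steps '[-0.02,0.02,0.9,0,0,0,60,0,0,0.9,0,0,0,60,0,0,0.6,0,0,0,60,0,0,0.3,0,0,0,60,0,0,0,0,0,0,60,0,0,0,0,0,0,10,0,0,0,0,0,0,10,0,0,0,0,0,0,10,0,0,0,0,0,0,10,0,0,0,0,0,0,10,0,0,0,0,0,0,10,0,0,0,0,0,0,10]' --grip_force 25

```text
t: 11.17
tool_pos: [0.4277, -0.2354, 0.1469]
orientation: [1.628, 2.685, -0.001]
force: [-3.1, -1.2, 4.1]
opening: 0.0247
gripper_force: 25.0
```

apply_moves --steps '[0,0,-0.2,0,0,0,10,0,0,-0.3,0,0,0,10,0,0,-0.5,0,0,0,10,0,0,-0.6,0,0,0,10,0,0,-0.6,0,0,0,10,0,0,-0.6,0,0,0,10,0,0,-0.6,0,0,0,10,0,0,-0.5,0,0,0,10,0,0,-0.3,0,0,0,10,0,0,0,0,0,0,10]'

```text
t: 12.0
tool_pos: [0.4284, -0.2353, 0.2749]
orientation: [1.626, 2.683, -0.0]
force: [0.2, 0.1, -0.7]
opening: 0.0249
gripper_force: 25.0
```

```bash
python3 - <<'E'
from look import *
s=robot.read_state();print(s["tool_pos"],s["force"],s["opening"],s["q"])
eyes.read_camera("top");print([ (np.round(r["rect"]),r["conf"]) for r in eyes.search_frame("top","board")])
for c in("side","top"):
    a=eyes.read_camera(c)[:,:,::-1]
    cv2.imwrite(f"pics/{c}4.png",a)
for n,z in(("egg_rack",.05),("rack_grip",.116),("egg0",.05),("egg1",.05),("egg2",.05)):
    print(n,[(np.round(r["xy"],1),round(r["conf"],2),atz("top",r["xy"],z)) for r in eyes.place_of("top",n)])
for p in([153,195],[258,195],[258,261],[127,195],[126,261]): print(atz("top",p,.01))
print(delta([0.42,0.20,s["tool_pos"][2]])[0])
o=np.hstack([cv2.resize(cv2.imread("pics/side4.png")[130:330,220:420],(400,400)),cv2.resize(cv2.imread("pics/top4.png")[130:330,250:450],(400,400))])
cv2.imwrite("pics/c4.png",o)
E
```

```text
[ 0.4284 -0.2353  0.2749] [ 0.1856  0.1435 -0.7027] 0.024913621363847064 [-0.6073 -0.195   1.7051  0.0002  1.6275 -1.0882]
[(array([125., 195., 132.,  66.]), 0.95)]
egg_rack []
rack_grip []
egg0 [(array([345.1, 225.2]), 0.75, array([ 0.4275, -0.2381,  0.05  ])), (array([410.4, 165. ]), 0.2, array([ 0.609 , -0.4278,  0.05  ]))]
egg1 [(array([345.1, 225.2]), 0.75, array([ 0.4275, -0.2381,  0.05  ])), (array([410.4, 165. ]), 0.2, array([ 0.609 , -0.4278,  0.05  ]))]
egg2 [(array([345.1, 225.2]), 0.75, array([ 0.4275, -0.2381,  0.05  ])), (array([410.4, 165. ]), 0.2, array([ 0.609 , -0.4278,  0.05  ]))]
[0.5045 0.3423 0.01  ]
[0.5121 0.0229 0.01  ]
[0.3149 0.0167 0.01  ]
[0.5025 0.4231 0.01  ]
[0.3031 0.4166 0.01  ]
[12.9576  6.4859 -0.1083]
```

View pics/c4.png

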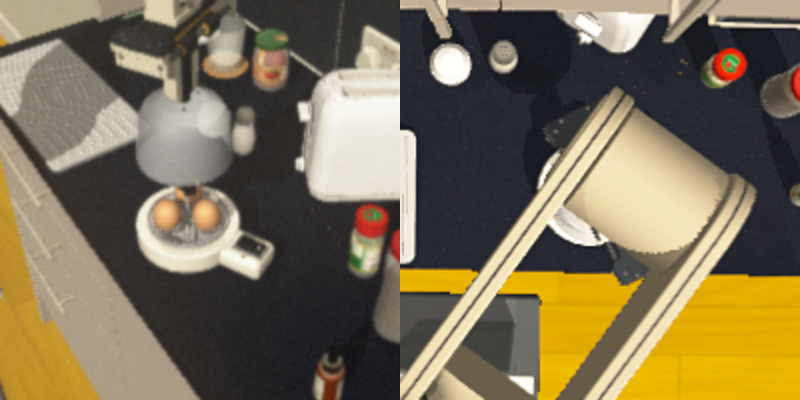

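apply_moves --steps '[0.4,0.18,0,0,0,0,10,0.7,0.32,0,0,0,0,10,0.9,0.42,0,0,0,0,10,0.9,0.42,0,0,0,0,10,0.9,0.42,0,0,0,0,10,0.9,0.42,0,0,0,0,10,0.9,0.42,0,0,0,0,10,0.9,0.42,0,0,0,0,10,0.9,0.42,0,0,0,0,10,0.9,0.42,0,0,0,0,10,0.9,0.42,0,0,0,0,10,0.9,0.42,0,0,0,0,10]'

```text
t: 13.45
tool_pos: [0.4116, 0.101, 0.2721]
orientation: [1.629, 2.686, 0.001]
force: [0.4, 0.3, -1.9]
opening: 0.0248
gripper_force: 25.0
```

apply_moves --steps '[0.9,0.42,0,0,0,0,10,0.6,0.3,0,0,0,0,10,0.3,0.12,0,0,0,0,10,0,0,0.4,0,0,0,10,0,0,0.7,0,0,0,10,0,0,0.8,0,0,0,10,0,0,0.8,0,0,0,10,0,0,0.8,0,0,0,10,0,0,0.8,0,0,0,10,0,0,0.5,0,0,0,10,0,0,0.3,0,0,0,10,0,0,0,0,0,0,10]'

```text
t: 14.45
tool_pos: [0.4079, 0.1571, 0.1161]
orientation: [-1.629, -2.683, 0.006]
force: [-0.9, 0.2, -1.9]
opening: 0.0244
gripper_force: 25.0
```

apply_moves --steps '[0,0,0.1,0,0,0,10,0,0,0.07,0,0,0,10,0,0,0,0,0,0,10]'

```text
t: 14.7
tool_pos: [0.4104, 0.1585, 0.1147]
orientation: [1.628, 2.685, 0.002]
force: [0.3, -0.7, -1.0]
opening: 0.0249
gripper_force: 25.0
```

apply_moves --steps '[0,0,0.04,0,0,0,10,0,0,0,0,0,0,10]'

```text
t: 14.87
tool_pos: [0.4103, 0.1587, 0.1133]
orientation: [1.628, 2.686, 0.001]
force: [0.3, 0.2, -2.3]
opening: 0.0246
gripper_force: 25.0
```

apply_moves --steps '[0,0,0.05,0,0,0,10,0,0,0,0,0,0,10]'

```text
t: 15.03
tool_pos: [0.4099, 0.1586, 0.1114]
orientation: [1.628, 2.686, 0.0]
force: [0.6, -0.7, -0.6]
opening: 0.0248
gripper_force: 25.0
```

apply_moves --steps '[0,0,0.04,0,0,0,10,0,0,0,0,0,0,10]'

```text
t: 15.2
tool_pos: [0.41, 0.1586, 0.1113]
orientation: [1.628, 2.686, 0.0]
force: [-5.9, -2.5, 8.8]
opening: 0.0246
gripper_force: 25.0
```

apply_moves --steps '[0,0,0,0,0,0,60,0,0,0,0,0,0,60,0,0,0,0,0,0,60,0,0,0,0,0,0,60,0,0,-0.4,0,0,0,60,0,0,-0.8,0,0,0,60,0,0,-1,0,0,0,60,0,0,-1,0,0,0,60,0,0,-1,0,0,0,60,0,0,-1,0,0,0,60,-0.5,-0.23,0,0,0,0,60,-0.9,-0.42,0,0,0,0,60]'

```text
t: 16.2
tool_pos: [0.4131, 0.1138, 0.2698]
orientation: [1.622, 2.686, 0.007]
force: [1.0, -0.0, -0.6]
opening: 0.0558
gripper_force: 0.0
```

apply_moves --steps '[-0.9,-0.42,0,0,0,0,60,-0.9,-0.42,0,0,0,0,60,-0.9,-0.42,0,0,0,0,60,-0.9,-0.42,0,0,0,0,60,-0.9,-0.42,0,0,0,0,60,-0.9,-0.42,0,0,0,0,60,-0.9,-0.42,0,0,0,0,60,-0.9,-0.42,0,0,0,0,60,-0.9,-0.42,0,0,0,0,60,-0.9,-0.42,0,0,0,0,60,0,0,0,0,0,0,60,0,0,0,0,0,0,60]'

```text
t: 17.2
tool_pos: [0.4247, -0.1864, 0.2666]
orientation: [-1.633, -2.684, -0.0]
force: [-0.2, -0.0, 0.4]
opening: 0.056
gripper_force: 0.0
```

```bash
python3 - <<'E'
from look import *
look("w5",["rack_grip","egg_rack","cup0","egg0"],[.116,.046,.043,.043])
a=cv2.imread("pics/w5.png")
s=eyes.read_camera("side")[:,:,::-1]
print([(r["xy"],r["conf"],r2) for r in eyes.place_of("side","lid") for r2 in [atz("side",r["xy"],.01)]])
for r in eyes.place_of("side","rack_grip"): print("side grip",r,atz("side",r["xy"],.116))
o=np.hstack([cv2.resize(a[20:270,170:470],(480,400)),cv2.resize(s[130:330,200:360],(320,400))])
cv2.imwrite("pics/c5.png",o)
E
```

```text
17.2 [ 0.4247 -0.1864  0.2666] [[-0.4598364403940543, 0.8880036171488048, -0.00015497214064619285], [0.8880035894284577, 0.45983646522363203, 0.00022452797340076638], [0.00027064349389385603, -3.4369673097731695e-05, -0.9999999627854117]] [-0.2328 -0.0021  0.371 ] 0.05600207752961949
cam [ 0.3871 -0.114   0.4328] [ 0.1336 -0.2578 -0.9569]
rack_grip [293.8 228.9] 0.81 [ 0.4241 -0.239   0.116 ]
egg_rack [301.6 206.5] 0.67 [ 0.4281 -0.2378  0.046 ]
cup0 [274.9 190.1] 0.87 [ 0.3927 -0.2352  0.043 ]
cup0 [328.1 190.6] 0.75 [ 0.4467 -0.2079  0.043 ]
cup0 [302.7 228.6] 0.59 [ 0.4418 -0.2627  0.043 ]
egg0 [327.5 187.6] 0.66 [ 0.4444 -0.2051  0.043 ]
egg0 [273.2 186.9] 0.62 [ 0.3894 -0.2326  0.043 ]
egg0 [303.3 231.1] 0.57 [ 0.4438 -0.2652  0.043 ]
[([254.3, 185.6], 0.69, array([0.4068, 0.1603, 0.01  ]))]
side grip {'xy': [310.6, 216.1], 'conf': 0.87} [ 0.4327 -0.2131  0.116 ]
```

View pics/c5.png

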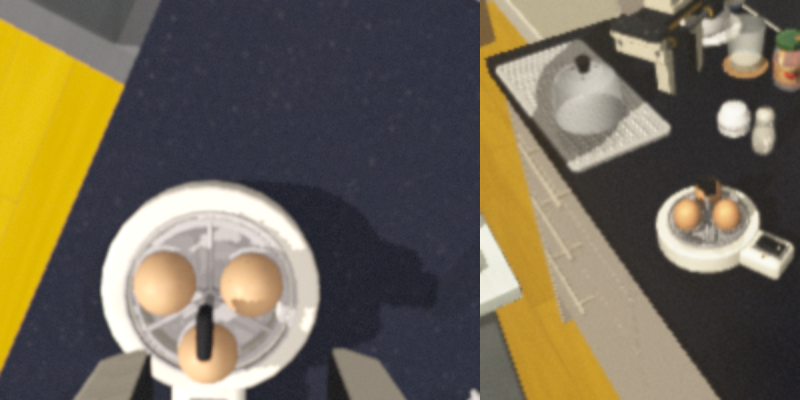

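```bash
cat > fit.py <<'E'
from h import *
from scipy.optimize import minimize
def proj(c,X):
    R=np.array(c["R"]);p=X@R.T+c["t"];s=p[:,:2]/p[:,2:];s=s*(1+c["k1"]*(s**2).sum(1,keepdims=True));K=np.array(c["K"])
    return s@K[:2,:2].T+K[:2,2]
def fit(im,cal,box,th0,x0=(.4272,-.2354),z0=.046):
    S=4;l,t,w,h=box;g=im[t:t+h,l:l+w].max(2).astype(np.uint8)
    m=(cv2.resize(g,None,fx=S,fy=S,interpolation=cv2.INTER_CUBIC)<75).astype(np.uint8)
    n,lab,st,_=cv2.connectedComponentsWithStats(m)
    ex,ey=[(q-np.array([l,t]))*S for q in proj(cal,np.array([[*x0,z0+.07]]))][0]
    k=min([i for i in range(1,n) if st[i,4]>300],key=lambda i:np.hypot(*(_[i]-[ex,ey])))
    m=(lab==k).astype(np.float32);print("blob",st[k])
    mb=cv2.GaussianBlur(m,(0,0),4)
    B=np.array([[a,b,c] for a in(-.015,.015) for b in(-.005,.005) for c in(.057,.083)])
    def cost(p):
        R=Ro.from_euler("z",p[2],degrees=True).as_matrix();X=B@R.T+[p[0]/1e3+x0[0],p[1]/1e3+x0[1],z0]
        q=((proj(cal,X)-[l,t]+.5)*S);H=cv2.convexHull(q.astype(np.float32))
        r=np.zeros(m.shape,np.uint8);cv2.fillConvexPoly(r,np.round(H*16).astype(np.int32),1,shift=4)
        return ((cv2.GaussianBlur(r.astype(np.float32),(0,0),4)-mb)**2).sum()
    best=min((minimize(cost,[a,b,th0+d],method="Nelder-Mead",options=dict(initial_simplex=[[a,b,th0+d],[a+3,b,th0+d],[a,b+3,th0+d],[a,b,th0+d+6]])) for a in(-3,3) for b in(-3,3) for d in(-6,6)),key=lambda r:r.fun)
    return np.array([best.x[0]/1e3+x0[0],best.x[1]/1e3+x0[1],best.x[2]]),best.fun,mb.sum()
E
python3 - <<'E'
from fit import *
s=robot.read_state();print(s["tool_pos"],s["t"])
cal=eyes.calibration("wrist");im=eyes.read_camera("wrist")
print(fit(im,cal,(270,190,60,75),-62.))
print(delta([.4272,-.2354,.24])[0])
E
```

```text
[ 0.4251911  -0.18463285  0.26623446] 17.6
blob [  87   86   40  138 4535]
(array([  0.42625306,  -0.23485326, -70.00066327]), np.float64(1394.0877685546875), np.float32(4535.0))
[-1.52758531 -0.72267879  0.87281115]
```

apply_moves --steps '[-0.77,-0.36,0.3,0,0,0,60,-0.76,-0.36,0.4,0,0,0,60,0,0,0.2,0,0,0,60,0,0,0,0,0,0,60,0,0,0,0,0,0,60]'

```text
t: 18.07
tool_pos: [0.4268, -0.2354, 0.2387]
orientation: [-1.628, -2.685, -0.001]
force: [-0.2, -0.1, 1.0]
opening: 0.0556
gripper_force: 0.0
```

```bash
python3 - <<'E'
from fit import *
from look import look
look("w6",["rack_grip","cup0"],[.116,.043])
cal=eyes.calibration("wrist");im=cv2.imread("pics/w6.png")[:,:,::-1]
u,v=proj(cal,np.array([[.4272,-.2354,.116]]))[0];print(u,v)
box=(int(u)-40,int(v)-45,80,90)
c=box[0],box[1]
print(fit(im,cal,box,-62.),fit(im,cal,box,-75.))
x,y=c;cv2.imwrite("pics/c6.png",cv2.resize(cv2.imread("pics/w6.png")[y-20:y+110,x-30:x+110],None,fx=4.5,fy=4.5,interpolation=cv2.INTER_CUBIC))
E
```

```text
18.0667 [ 0.4268 -0.2354  0.2387] [[-0.46215325926690926, 0.8867995545741003, -0.0009565334023921874], [0.8867988680242982, 0.4621541400355423, 0.0011482677524803733], [0.0014603492034292313, -0.00031757705414892925, -0.9999988832618856]] [-0.2402 -0.1251  1.009 ] 0.055623261106121334
cam [ 0.3891 -0.1631  0.405 ] [ 0.1334 -0.2565 -0.9573]
rack_grip [319.3 191.3] 0.81 [ 0.4269 -0.2363  0.116 ]
cup0 [319.2 203.7] 0.91 [ 0.4427 -0.2671  0.043 ]
cup0 [561.5  71.7] 0.71 [ 0.5876 -0.0415  0.043 ]
319.29564846909057 189.32673708643682
blob [ 142  111   43  154 5730]
blob [ 142  111   43  154 5730]
(array([  0.4275,  -0.236 , -62.6961]), np.float64(1313.919921875), np.float32(5730.0)) (array([  0.4271,  -0.2353, -62.7156]), np.float64(1315.3829345703125), np.float32(5730.0))
```

View pics/c6.png

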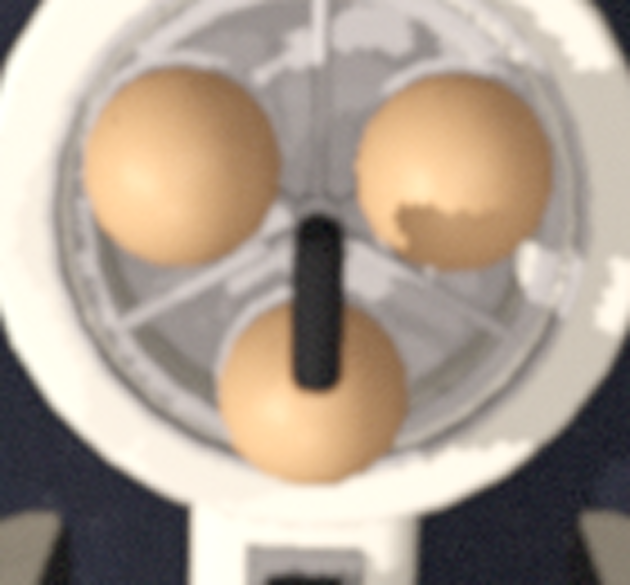

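apply_moves --steps '[0,0,0,0,0,0,40,0,0,0,0,0,0,40,0,0,0.8,0,0,0,40,0,0,0.8,0,0,0,40,0,0,0.8,0,0,0,40,0,0,0.6,0,0,0,40,0,0,0.5,0,0,0,40,0,0,0.4,0,0,0,40,0,0,0.3,0,0,0,40,0,0,0.2,0,0,0,40,0,0,0,0,0,0,40]'

```text
t: 19.13
tool_pos: [0.4267, -0.2357, 0.1061]
orientation: [-1.628, -2.685, -0.0]
force: [-0.9, 0.3, 0.7]
opening: 0.037
gripper_force: 0.0
```

```bash
python3 - <<'E'
from fit import *
s=robot.read_state();print(s["tool_pos"],s["force"],s["opening"])
print(delta([.4273,-.2357,.102])[0])
E
```

```text
[ 0.42669423 -0.23568863  0.10609624] [-0.88769235  0.26981834  0.67810041] 0.03695405777707337
[-0.00983889  0.01781464  0.13651844]
```

apply_moves --steps '[0,0.02,0.1,0,0,0,40,0,0,0,0,0,0,40,0,0,0,0,0,0,0,0,0,0,0,0,0,0,0,0,0,0,0,0,0,0,0,0,0,0,0,0,0,0,0,0,0,0,0,0,0,0,0,0,0,0,0,0,0,0,0,0,0]' --grip_force 12

```text
t: 19.88
tool_pos: [0.4276, -0.2359, 0.1042]
orientation: [1.629, 2.686, -0.0]
force: [-1.2, -1.0, 0.6]
opening: 0.0099
gripper_force: 12.0
```

apply_moves --steps '[0,0,0,0,0,0,0,0,0,0,0,0,0,0,0,0,0,0,0,0,0]' --grip_force 40

```text
t: 20.13
tool_pos: [0.4277, -0.2359, 0.1041]
orientation: [1.629, 2.686, -0.0]
force: [-1.2, -0.9, 1.0]
opening: 0.0098
gripper_force: 40.0
```

apply_moves --steps '[0,0,-0.05,0,0,0,0,0,0,-0.1,0,0,0,0,0,0,-0.15,0,0,0,0,0,0,-0.2,0,0,0,0,0,0,-0.2,0,0,0,0,0,0,-0.2,0,0,0,0,0,0,-0.2,0,0,0,0,0,0,-0.2,0,0,0,0,0,0,-0.2,0,0,0,0,0,0,-0.2,0,0,0,0,0,0,-0.2,0,0,0,0,0,0,-0.2,0,0,0,0]'

```text
t: 21.13
tool_pos: [0.4276, -0.2358, 0.1677]
orientation: [1.629, 2.686, 0.0]
force: [0.1, -0.4, -3.4]
opening: 0.01
gripper_force: 40.0
```

apply_moves --steps '[0,0,-0.2,0,0,0,0,0,0,-0.2,0,0,0,0,0,0,-0.2,0,0,0,0,0,0,-0.2,0,0,0,0,0,0,-0.15,0,0,0,0,0,0,-0.1,0,0,0,0,0,0,-0.05,0,0,0,0,0,0,0,0,0,0,0,0,0,0,0,0,0,0,0,0,0,0,0,0,0,0,0,0,0,0,0,0]'

```text
t: 22.05
tool_pos: [0.4275, -0.2356, 0.1996]
orientation: [-1.628, -2.686, -0.0]
force: [-0.6, 0.6, -2.5]
opening: 0.0097
gripper_force: 40.0
```

```bash
python3 - <<'E'
from look import *
s=robot.read_state();print(s["tool_pos"],s["orientation"],s["force"],s["opening"],s["dq"])
a=eyes.read_camera("side")[:,:,::-1];b=eyes.read_camera("wrist")[:,:,::-1]
cv2.imwrite("pics/c7.png",np.hstack([cv2.resize(a[130:290,230:390],(400,400),interpolation=cv2.INTER_CUBIC),cv2.resize(b[80:280,220:420],(400,400),interpolation=cv2.INTER_CUBIC)]))
E
```

```text
[ 0.4275 -0.2356  0.1996] [-1.6284 -2.6858 -0.0001] [-0.623   0.586  -2.5436] 0.009743010405937646 [-0.0001 -0.0007  0.0004  0.0002 -0.0007 -0.0013]
```

View pics/c7.png

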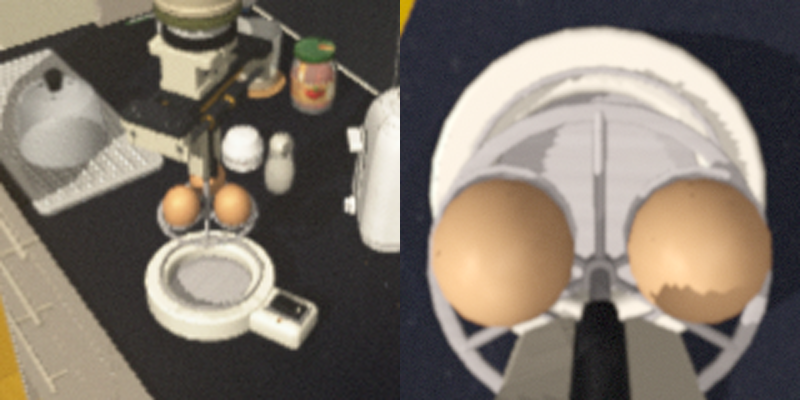

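```bash
python3 -c "
from plant import robot
print(robot.close_job())"
```

```text
the job is handed in; nothing more can be done
None
```

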